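Hold the locking collar on the polishing spindle's flat

TASK

On the small bench polishing machine, take the upright spindle between the fingers, turn it until its set-screw flat faces the notch (the spout) in the pan rim and let go of it; do this before fetching the collar. Then pick up the steel collar with the thumbscrew, slide it over the spindle with the screw over the flat, right down onto the shoulder, and finish while still gripping the collar and pressing it firmly down there, the screw pointing at the notch. Leave the other things on the bench where they are.

Things in the scene. Friction and masses are not known exactly. Their poses are not given: they have to be found in the camera images.
- machine: Bench polishing machine, fixed: grey housing 190 x 170 mm, 56 mm high, with a round splash pan on top (floor 60 mm above the bench, rim outer radius 82 mm, rim top 73 mm above the bench). Origin on the bench under the spindle axis; x points from the spindle axis to the notch, a 35 mm gap in the pan rim with a short spout; z is the spindle axis, up.
- key_notch (a point): Middle of the notch in the pan rim, 80 mm from the spindle axis, 66 mm above the bench. A short open spout, 41 mm wide, leads outward from it to 120 mm from the axis, as high as the rim.
- spindle (a joint): Turn of the steel spindle in rad, anticlockwise from above positive; 0 = its flat faces the notch, so the flat's outward normal is the machine's x axis turned by this angle. It starts between 0.5 and 1.4. It turns against about 0.05 N m of bearing friction and stays where it is left.
- spindle_seat (a point): Point on the spindle axis on the top face of the shoulder on which the collar must rest, 90 mm above the bench; its frame turns with the spindle, x along the flat's outward normal. The shoulder is a dark disc 34 mm across, 15 mm thick, turning with the spindle, above a fixed boss 56 mm across whose top is 75 mm above the bench.
- spindle_top (a point): Centre of the shaft's top end, on its axis, 135 mm above the bench. The steel shaft, 24 mm in diameter, stands 45 mm above the shoulder; one flat runs down its whole length, 6 mm from the axis: 18 mm across from flat to round back, so a pinch on the flat centres 3 mm from the axis, away from the flat. Pinching swings the flat square to the pads. The top edge has a 2.5 mm chamfer.
- collar: Loose steel collar, a ring 40 mm outside, 27 mm bore, 28 mm high, about 140 g, lying flat on the bench, bore upright. Origin at the centre of its underside, z up along the bore, x towards its thumbscrew. It is gripped across its y axis, clear of the screw.
- collar_screw (a point): Outer end of the thumbscrew, 34 mm from the collar's axis, 14 mm above its underside (head 12 mm across). The screw's tip, 8 x 8 mm, stands inside the bore to 7.5 mm from the axis, 10 to 18 mm above the underside, so the collar goes farther down than the top 10 mm of the shaft only with the screw over the flat (about 15 degrees of play).
- spacer: Bystander: plain steel ring without a screw, 38 mm outside, 12 mm high. Origin at its underside centre.
- jar: Bystander: amber jar with a black cap, 56 mm across, 60 mm high. Origin at its underside centre.
- felt_wheel: Bystander: grey felt wheel lying flat, 72 mm across, 20 mm high with its brass hub. Origin at its underside centre.
- bench_block: Bystander: wooden block 60 x 100 x 35 mm. Origin at its underside centre.
There are look-alikes about, which are no part of the job. Of the things that look like the collar, the middle-sized one is meant.

How it is judged:
By the outcome, as a careful person would: the job done as asked, in the order asked, and still so for the second after the job is handed in, while the arm keeps its last pose, push and grip.
It also fails if it takes over 56 s, if anything falls off the work surface, if the arm or the gripper's body presses on something with over 40 N, if the wrist force passes 120 N, or if a joint passes its speed limit or range.

ROBOT

A 6-joint arm with a two-finger parallel gripper is mounted at the origin on the work surface. World frame = base frame: x ahead of the robot, y to its left, z up, the work surface at z = 0. Lengths are in m, angles in rad, forces in N, time in s.
With the tool pointing down it reaches from about 0.425 to 0.95 m from the base axis. Payload 3.5 kg.
Tool frame: the origin (TCP) lies between the finger pads; the fingertips stand 19 mm ahead of it and the grasp point (between the pads) is the TCP; z points along the fingers, y is the line along which they close (so a half turn about z gives the same grasp; the last joint's range is limited). The gripper opens to 85 mm and grips with 20 to 120 N. Pads are 22 mm wide; open, the fingers measure 114 mm over their backs; the gripper's body (76 mm by 85 mm) begins 54 mm behind the grasp point. The pads swing forward as they close: fully open they stand 13 mm farther back than shut.
Start: joints at [1.082, 0.286, 1.577, -0, 1.279, -0.15], TCP at [0.224, 0.637, 0.216] pointing down, gripper open.
Joint ranges: [-2.77, 2.77], [-0.9, 2.22], [0.21, 2.48], [-1.53, 4.67], [0.24, 2.81], [-2.84, 2.84]. Speed limits (rad/s): [2.79, 2.79, 3.14, 3.14, 3.14, 3.14].

INTERFACE

Orientations are given as a unit quaternion [x, y, z, w].
In Python, from plant import get_state, cams, ctrl gives the robot as it stands. The module is installed in compiled form; this text tells all that it offers.
- The arm moves only by the tool jog_arm, never from a script. Its argument "deltas" is text: rows parted by semicolons, each of 6 numbers parted by spaces: the shift along the world's x, y, z normalised to -1 to 1, where 1 is 0.02 m, then the turn, a rotation vector about the world's x, y, z normalised to -1 to 1, where 1 is 0.1 rad. In form: x y z ax ay az; .... A call has 1 to 20 rows; each row shifts and turns the commanded pose from where the row before left it; what a row does not reach is not made up. A row lasts 1/8 s, in which the tool goes at most 62.5 mm and 10.7 degrees, less where a joint would pass 70% of its speed; a pose out of reach is approached as far as the arm can. A call with a number of a shift or a turn outside -1 to 1 is refused whole. A call with a gripper value outside its range is refused whole. "gripper" is the opening, from 0 (shut) to 1 (fully open), set as the call begins (left out, the last holds). The fingers move at their own pace and stop on an object; "squeeze" is the grip in N (left out, the last holds). Time passes only in rows, so rows that do not move let the fingers close. It gives the time, the measured TCP pose, the force, the opening and the grip force at its end, in the units of the state.
- get_state(): the state, without advancing time (a new reading comes with each control period).
- cams.read_camera(name): name is "scene" or "top"; returns a dict with "color" (384x512x3 uint8, blue, green, red), "vfov" (degrees; the focal length in pixels is half the picture's height over the tangent of half this angle, whatever the lens; pixels are square), "cx", "cy" (the principal point, pixels), "rvec" (rotation vector, rad) and "tvec" (3), from world to camera coordinates, as OpenCV has them. Camera axes: x right, y down, z forward; pixel columns grow to the right and rows downward; lengths in m; the calibration is good to about 2 mm. A picture is of the moment at which its call begins. There is no depth.
- ctrl.sign_off(): hands the job in; it is judged then, once.
The state is a dict: "time": time; "qpos": joint angles; "dq": joint speeds; "joint_efforts": joint torques, N m; "eef_pos": TCP position; "tcp_rot": TCP orientation; "contact_force": force on the tool from outside, world axes, zero at the start; "wrist_torque": the same for the moment, N m; "opening": opening from 0.0 (shut) to 1.0 (fully open); "finger_force": force on a finger pad.
Only numpy, scipy, OpenCV 4.12 (cv2) and the standard library are available. Lean on these libraries where they do the work, as an engineer would, in place of code of your own. Each camera call takes 0.05 s, during which the arm holds its last target. There are 200 camera calls.

## Working session

There is one attempt and no reset: what is moved stays moved. The work goes in short steps, Python scripts to look and compute and a tool call to move; the robot and the scene stay as the last step left them, time stands still between calls to the robot, and variables do not carry over. Pictures are saved under pics/ and viewed, at most 10 in all, crops included, and the job is handed in when it is done.

Besides the shell and the picture viewer there is one more tool, called after "Call:" as name(argument=value, ...) on one line, values as JSON. jog_arm: Moves the arm, as the interface text tells. Its arguments: {"type":"object","properties":{"deltas":{"type":"string"},"gripper":{"type":"number"},"squeeze":{"type":"number"}},"required":["deltas"]}

```bash
mkdir -p pics
cat > h.py <<'E'
import numpy as np, cv2
from plant import get_state, cams, ctrl
def cam(n):
    d=cams.read_camera(n); h=d["color"].shape[0]; f=h/2/np.tan(np.radians(d["vfov"])/2)
    d["K"]=np.array([[f,0,d["cx"]],[0,f,d["cy"]],[0,0,1]]); d["R"]=cv2.Rodrigues(np.array(d["rvec"],float))[0]; d["t"]=np.array(d["tvec"],float).ravel()
    d["C"]=-d["R"].T@d["t"]; return d
def ray(d,uv,z):
    v=d["R"].T@np.linalg.inv(d["K"])@np.array([uv[0],uv[1],1.]); return d["C"]+v*(z-d["C"][2])/v[2]
def proj(d,P):
    c=d["R"]@np.array(P,float)+d["t"]; return (d["K"]@c/c[2])[:2]
E
python3 - <<'E'
from h import *
for n in("scene","top"):
    d=cam(n); cv2.imwrite(f"pics/{n}0.png",d["color"]); print(n,d["C"],d["K"][0,0],d["R"].round(2).tolist())
s=get_state();print(s)
E
```

```text
scene [ 0.86614332 -0.48222719  0.60624293] 367.5400035470348 [[0.82, 0.57, -0.01], [0.38, -0.58, -0.72], [-0.42, 0.59, -0.69]]
top [ 0.47360913 -0.03148555  1.18494272] 490.8956815759743 [[0.02, -1.0, 0.01], [-1.0, -0.03, -0.09], [0.09, -0.0, -1.0]]
{'time': 0.1, 'qpos': array([ 1.08198393e+00,  2.87122825e-01,  1.57807904e+00,  5.39210433e-06,
        1.27860866e+00, -1.50007573e-01]), 'dq': array([-0.00102003, -0.00304647, -0.00361271, -0.00205109, -0.00012121,
        0.00057114]), 'joint_efforts': array([ 1.17101135e-03, -4.07292974e+01, -2.93701154e+01, -1.57016852e-04,
        3.38872662e-03, -1.88037353e-05]), 'eef_pos': array([0.22400975, 0.63605576, 0.21442881]), 'tcp_rot': array([ 1.68594008e-01,  9.85684955e-01, -1.05203710e-03, -3.50663614e-04]), 'contact_force': array([0.77878582, 0.24198431, 0.13059998]), 'wrist_torque': array([-0.02822975, -0.00626698, -0.01627843]), 'finger_force': 0.0, 'opening': 1.0029550087061943}
```

View pics/scene0.png

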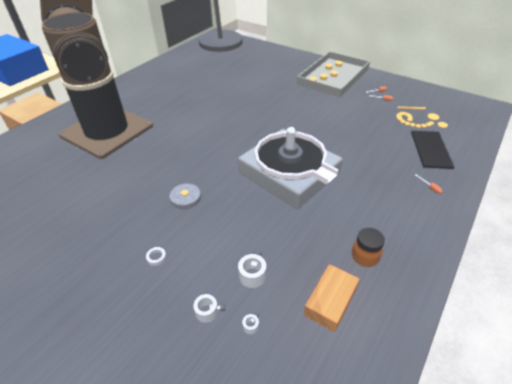

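View pics/top0.png

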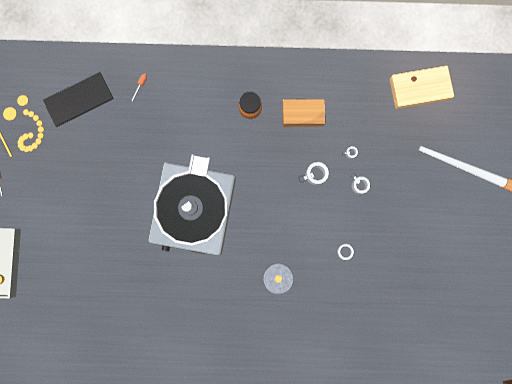

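Run:
```python
from h import *
s=cv2.imread("pics/scene0.png");t=cv2.imread("pics/top0.png")
def c(im,x,y,w,h,k): return cv2.resize(im[y:y+h,x:x+w],None,fx=k,fy=k,interpolation=cv2.INTER_CUBIC)
a=np.hstack([c(s,185,245,100,75,4),c(t,290,135,100,75,4)])
b=np.hstack([c(s,240,120,100,75,4),c(t,145,155,100,75,4)])
cv2.imwrite("pics/crop0.png",np.vstack([a,b]))
```

```text
(no output)
```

View pics/crop0.png

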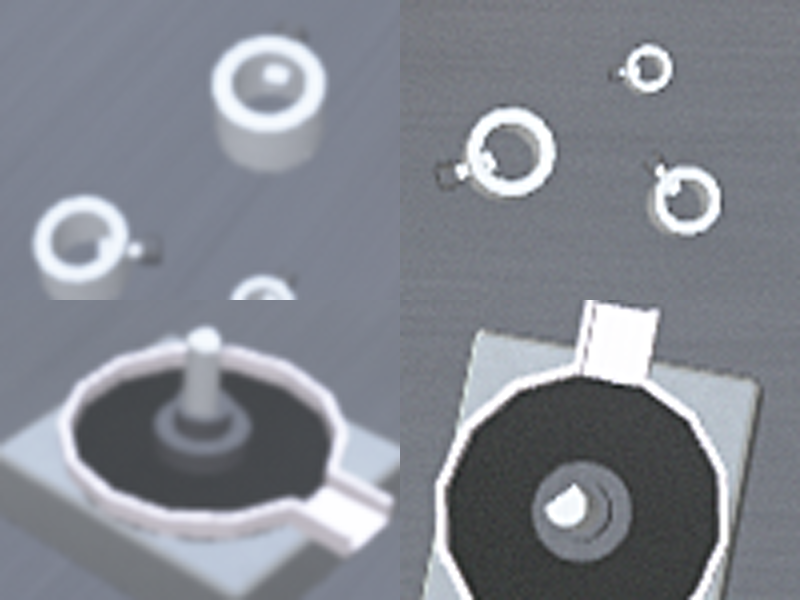

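Crop: three collars with screws – large (317,173), middle (361,185), small (352,152) in the top view. The middle one (≈17 px ≈ 40 mm) matches the 40 mm collar; the large is ≈52 mm and the small ≈28 mm. The spindle flat's edge faces upper left in the top view, and the spout points up at (200,165).

Run:
```python
from h import *
d=cam("top"); im=d["color"]; hsv=cv2.cvtColor(im,cv2.COLOR_BGR2HSV)
g=cv2.cvtColor(im,cv2.COLOR_BGR2GRAY)
def comps(m,x0,y0,x1,y1,mn=8):
    n,l,s,c=cv2.connectedComponentsWithStats(m[y0:y1,x0:x1].astype(np.uint8))
    return [(s[i][4],c[i]+[x0,y0],np.argwhere(l==i)[:,::-1]+[x0,y0]) for i in range(1,n) if s[i][4]>=mn]
W=lambda px,z:np.array([ray(d,p,z)[:2] for p in px])
def fit(P):
    A=np.c_[2*P,np.ones(len(P))];b=(P**2).sum(1);x=np.linalg.lstsq(A,b,rcond=None)[0];return x[:2],np.sqrt(x[2]+x[:2]@x[:2])
# spindle top
for a,c,p in comps(g>200,170,190,210,226): print("top blob",a,c,ray(d,c,.135).round(4))
# rim/spout
big=max(comps(g>205,145,145,240,262),key=lambda q:q[0]); m=np.zeros(g.shape,np.uint8); m[big[2][:,1],big[2][:,0]]=255
ct=max(cv2.findContours(m,cv2.RETR_EXTERNAL,cv2.CHAIN_APPROX_NONE)[0],key=len)[:,0,:]
P=W(ct,.073); ok=ct[:,1]>185
for _ in range(4):
    c,r=fit(P[ok]); ok=abs(np.hypot(*(P-c).T)-r)<.003
print("rim",c,r,ok.sum())
sp=big[2]; Q=W(sp,.069); rr=np.hypot(*(Q-c).T); q=Q[rr>.09]; v=q.mean(0)-c; print("spout angle",np.arctan2(v[1],v[0]),rr.max())
# boss disc
b=comps((g>75)&(g<150),165,185,215,232)
for a,cc,p in b:
  if a>60: print("boss",a,cc,ray(d,cc,.075).round(4))
# collars
for n,(x0,y0,x1,y1),h in(("mid",(348,170,376,200),.028),("big",(300,158,335,192),.03),("small",(343,143,362,161),.02)):
    a,cc,p=max(comps(g>190,x0,y0,x1,y1),key=lambda q:q[0]); mm=np.zeros(g.shape,np.uint8); mm[p[:,1],p[:,0]]=1
    ct=max(cv2.findContours(mm,cv2.RETR_EXTERNAL,cv2.CHAIN_APPROX_NONE)[0],key=len)[:,0,:]
    P=W(ct,h); c2,r2=fit(P)
    for _ in range(3): ok=abs(np.hypot(*(P-c2).T)-r2)<.0025; c2,r2=fit(P[ok])
    print(n,a,c2.round(4),r2)
print(g[172:198,346:376]); print(g[196:220,176:206])
```

```text
top blob 66 [186.39393939 206.36363636] [0.5347 0.1236 0.135 ]
rim [0.53624527 0.12451534] 0.08289805145229268 192
spout angle -0.15062055110459263 0.12301173984901694
boss 429 [190.54312354 207.56177156] [0.5357 0.123  0.075 ]
mid 140 [ 0.6031 -0.2733] 0.018806462206839816
big 233 [ 0.6291 -0.1678] 0.025134394915815934
small 68 [ 0.683  -0.2512] 0.012841605415786377
[[119 123 119 126 121 124 122 112 121 124 125 126 123 123 124 119 119 122
  122 122 125 124 125 121 124 121 125 122 124 125]
 [122 122 123 122 121 121 119 108 113 113 120 120 121 123 117 121 118 119
  118 120 117 120 119 115 122 118 122 114 122 121]
 [124 122 120 122 123 122 127 125 118  98 116 122 123 123 122 124 123 123
  120 119 122 122 119 121 123 123 119 123 123 126]
 [125 124 125 129 114 119 121 122 116 100 105 123 117 117 118 114 115 117
  116 122 125 126 123 126 123 122 126 125 122 123]
 [126 125 123 124 112 106 123 124 168 218  88 110 116 161 160 158 156 161
  127 113 121 124 122 125 125 126 127 125 129 126]
 [120 123 122 128 124 112 110 128 255 255 155 159 221 241 237 235 238 237
  225 177 127 116 119 123 122 1
[... 4821 characters left out ...]
118 119 121 117 115 107
  114 136 132 130 127 128 116  66  60  66  62  61]
 [ 65  59  56  55  90 130 126 127 128 129 127 131 118 117 118 104 102 131
  132 130 130 132 132 119  78  62  62  60  58  63]
 [ 61  59  62  58  60  97 128 130 131 126 130 136 130 127 127 127 126 129
  130 132 129 132 116  79  56  57  68  63  64  63]
 [ 65  61  61  56  52  58  95 122 131 129 133 131 126 129 131 125 129 128
  128 134 132 117  81  61  60  56  65  62  64  65]
 [ 61  55  62  64  56  61  51  89 116 124 134 133 131 128 129 132 134 128
  138 116 113  81  60  61  61  66  61  61  59  64]
 [ 57  63  64  65  52  60  59  55  73  94 112 117 120 123 122 118 121 116
  111  81  56  57  62  66  65  64  59  65  64  56]]
```

Run:
```python
from h import *
d=cam("top"); s=cam("scene"); g=cv2.cvtColor(d["color"],cv2.COLOR_BGR2GRAY); gs=cv2.cvtColor(s["color"],cv2.COLOR_BGR2GRAY)
ax=np.array([.5362,.1247])
# flat
e=[(187.6,201),(186.4,202),(185,203),(183.6,204),(182.5,205),(181.2,206)]
P=np.array([ray(d,p,.135)[:2] for p in e]); vx,vy,x0,y0=cv2.fitLine(P.astype(np.float32),2,0,.01,.01).ravel()
n=np.array([vy,-vx]); n*=np.sign(n@(P.mean(0)-ax)); print("flat ang",np.arctan2(n[1],n[0]),"dist",n@(P.mean(0)-ax))
# machine edges: housing right edge & top via grey mask
hs=((g>140)&(g<200)).astype(np.uint8); hs[:, :140]=0; hs[:,245:]=0; hs[:155]=0; hs[265:]=0
L=cv2.connectedComponentsWithStats(hs); 
pts=np.argwhere((g>140)&(np.arange(512)[None,:]>147)&(np.arange(512)[None,:]<238)&(np.arange(384)[:,None]>161)&(np.arange(384)[:,None]<258))[:,::-1]
print("rect",cv2.minAreaRect(np.array([ray(d,p,.056)[:2] for p in pts],np.float32)*1000))
# spout edges, white
for r in range(157,172): 
    x=np.where(g[r,180:220]>205)[0]+180; 
    if len(x): print(r,x.min(),x.max(),end=' | ')
print()
# scene: spindle top, collar ring
print("proj top",proj(s,[*ax,.135]),proj(s,[*ax,.09]))
print(gs[126:140:1,282:300])
def fit_ring(gs,d,box,h,th):
    x0,y0,x1,y1=box; m=np.zeros(gs.shape,np.uint8); m[y0:y1,x0:x1]=gs[y0:y1,x0:x1]>th
    ct=max(cv2.findContours(m,cv2.RETR_EXTERNAL,cv2.CHAIN_APPROX_NONE)[0],key=len)[:,0,:]
    P=np.array([ray(d,p,h)[:2] for p in ct]); return cv2.minEnclosingCircle(P.astype(np.float32)*1000), cv2.fitEllipse(P.astype(np.float32)*1000)
print("scene mid",fit_ring(gs,s,(190,290,219,325),.028,215))
c=np.array([.6031,-.2733]); print("proj",proj(s,[*c,.028]))
print(gs[300:315,210:230])
for p in [(222.5,307)]: q=ray(s,p,.014)[:2]-c; print("head scene",q,np.hypot(*q),np.arctan2(q[1],q[0]))
for p in [(354.5,177),(358,181)]: q=ray(d,p,.014)[:2]-c; print("stub top",q,np.hypot(*q),np.arctan2(q[1],q[0]))
```

```text
flat ang 0.6918946 dist 0.005700321546745841
rect ((544.7237548828125, 124.97817993164062), (171.94552612304688, 206.3408966064453), 81.23663330078125)
157 191 204 | 158 191 209 | 159 191 208 | 160 191 208 | 161 190 208 | 162 190 208 | 163 190 208 | 164 190 207 | 165 190 207 | 166 189 207 | 167 189 207 | 168 189 207 | 169 188 206 | 170 188 206 | 171 185 206 | 
proj top [290.69587871 129.85403985] [289.69234937 146.08283958]
[[129 129 129 131 132 134 140 150 164 168 164 148 134 130 129 129 130 130]
 [132 132 132 131 135 149 174 203 222 226 221 194 153 131 130 130 130 129]
 [148 148 144 140 151 190 225 239 244 245 244 230 186 142 131 130 130 129]
 [176 177 171 165 177 222 243 247 248 248 248 244 221 158 132 130 130 130]
 [204 209 209 203 203 225 242 246 248 248 248 247 230 172 144 143 140 136]
 [230 236 238 235 221 213 227 237 243 245 245 243 227 189 180 183 180 172]
 [232 234 236 232 213 186 195 212 225 230 230 226 214 202 207 214 221 223]
 [211 207 206 199 180 165 170 180 191 195 192 189 188 194 203 212 222 229]
 [188 187 188 181 168 159 164 169 172 170 168 167 171 182 191 196 201 20
[... 1382 characters left out ...]
164 170 157 130 110 106 105 106 116 128 131
  131 130]
 [242 245 241 225 184 150 139 138 136 128 114 105 101 103 107 118 128 130
  130 130]
 [246 241 226 193 159 142 137 134 131 128 121 117 116 116 119 124 130 131
  129 129]
 [239 224 192 164 149 142 137 134 132 131 130 129 129 129 129 130 130 130
  130 129]
 [215 189 166 153 147 142 137 134 132 132 132 132 132 132 132 131 130 130
  129 130]
 [176 163 156 152 146 141 136 133 132 132 132 132 132 132 131 130 129 129
  130 129]]
head scene [0.02464771 0.02056582] 0.032100817868849316 0.6953621345649517
stub top [0.0195363  0.01377894] 0.02390661444516214 0.6142735174434854
stub top [0.01006909 0.00529188] 0.011374995369380822 0.4838840464479984
```

Call:
jog_arm(deltas="0.6 -1 0 0 0 -0.2;0.6 -1 0 0 0 -0.2;0.6 -1 0 0 0 -0.2;0.6 -1 0 0 0 -0.2;0.6 -1 0 0 0 -0.2;0.6 -1 0 0 0 -0.2;0.6 -1 0 0 0 -0.2;0.6 -1 0 0 0 -0.2;0.6 -1 0 0 0 -0.2;0.6 -1 0 0 0 -0.2;0.6 -1 0 0 0 -0.2;0.6 -1 0 0 0 -0.2;0.6 -1 0 0 0 -0.2;0.6 -1 0 0 0 -0.2;0.6 -1 0 0 0 -0.2;0.6 -1 0 0 0 -0.2;0.6 -1 0 0 0 -0.2;0.6 -1 0 0 0 -0.2;0.6 -1 0 0 0 -0.2;0.6 -1 0 0 0 -0.2", gripper=0.7)

```text
time: 2.75
eef_pos: [0.4647, 0.2352, 0.2158]
tcp_rot: [0.362, 0.932, 0.0, 0.0]
contact_force: [0.4, -0.4, -0.2]
opening: 0.7
finger_force: 0.0
```

Call:
jog_arm(deltas="0.58 -0.94 0 0 0 -0.23;0.58 -0.94 0 0 0 -0.23;0.58 -0.94 0 0 0 -0.23;0.58 -0.94 0 0 0 -0.23;0.58 -0.94 0 0 0 -0.23;0.56 -0.92 0 0 0 -0.23;0 0 -1 0 0 0;0 0 -1 0 0 0;0 0 -0.5 0 0 0;0 0 0 0 0 0;0 0 0 0 0 0")

```text
time: 4.12
eef_pos: [0.5338, 0.1245, 0.1663]
tcp_rot: [0.424, 0.906, 0.0, 0.0]
contact_force: [-0.2, 0.4, -0.7]
opening: 0.701
finger_force: 0.0
```

Run:
```python
from h import *
o=[]
for n,P in(("scene",(.535,.124,.15)),("top",(.535,.124,.135))):
    d=cam(n); u,v=proj(d,P).astype(int); o.append(cv2.resize(d["color"][v-40:v+40,u-50:u+50],None,fx=4,fy=4,interpolation=cv2.INTER_CUBIC))
cv2.imwrite("pics/c1.png",np.hstack(o)); print(get_state()["eef_pos"],get_state()["tcp_rot"])
```

```text
[0.53406769 0.12445828 0.16670763] [4.24334379e-01 9.05505104e-01 4.51353552e-04 7.98666677e-04]
```

View pics/c1.png

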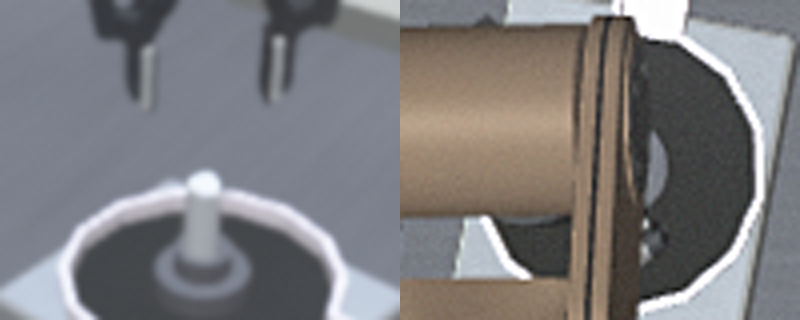

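Call:
jog_arm(deltas="0 -0.08 -0.8 0 0 0;0 0 -0.8 0 0 0;0 0 -0.8 0 0 0;0 0 -0.1 0 0 0;0 0 0 0 0 0;0 0 0 0 0 0")

```text
time: 4.97
eef_pos: [0.5341, 0.1227, 0.1164]
tcp_rot: [0.424, 0.905, 0.0, 0.001]
contact_force: [0.7, 0.4, 0.6]
opening: 0.698
finger_force: 0.0
```

Call:
jog_arm(deltas="0 0 0 0 0 0;0 0 0 0 0 0;0 0 0 0 0 0;0 0 0 0 0 0;0 0 0 0 0 0;0 0 0 0 0 0;0 0 0 0 0 0;0 0 0 0 0 0", gripper=0.0, squeeze=40)

```text
time: 5.98
eef_pos: [0.5349, 0.1236, 0.1164]
tcp_rot: [0.425, 0.905, 0.002, 0.001]
contact_force: [3.9, 4.7, -0.2]
opening: 0.173
finger_force: 38.9
```

Call:
jog_arm(deltas="0 0.02 0 0 0 -0.85;0 0.02 0 0 0 -0.85;0 0.02 0 0 0 -0.85;0 0.02 0 0 0 -0.85;0 0.02 0 0 0 -0.85;0 0.02 0 0 0 -0.85;0 0.01 0 0 0 -0.85;0 0.01 0 0 0 -0.85;0 0.01 0 0 0 -0.85;0 0.01 0 0 0 -0.82;0 0 0 0 0 0;0 0 0 0 0 0;0 0 0 0 0 0")

```text
time: 7.6
eef_pos: [0.5345, 0.1257, 0.1164]
tcp_rot: [0.759, 0.651, 0.001, 0.001]
contact_force: [3.7, 0.6, 1.6]
opening: 0.17
finger_force: 39.4
```

```bash
python3 -c "
from h import *
s=get_state();q=s['tcp_rot'];print(s['eef_pos'],2*np.arctan2(q[1],q[0])-np.pi/2,s['wrist_torque'],s['contact_force'],s['qpos'])"
```

```text
[0.53451997 0.1256873  0.11642717] -0.15238795950630113 [-0.02876717 -0.63527286 -0.00847542] [3.74387121 0.62789271 1.60430027] [ 4.62675534e-02  1.14166845e-01  1.96996186e+00 -3.00822349e-04
  1.05482452e+00  1.98803587e-01]
```

Call:
jog_arm(deltas="0 0 0 0 0 0;0 0 0 0 0 0;0 0 0 0 0 0;0 0 0 0 0 0;0 0 1 0 0 0;0 0 1 0 0 0;0 0 1 0 0 0;0 0 1 0 0 0;0.1 -1 0.2 0 0 -0.4;0.1 -1 0 0 0 -0.4;0.1 -1 0 0 0 -0.4;0.1 -1 0 0 0 -0.4;0.1 -1 0 0 0 -0.4;0.1 -1 0 0 0 -0.4;0.1 -1 0 0 0 -0.4;0.1 -1 0 0 0 -0.4;0.1 -1 0 0 0 -0.4;0.1 -1 0 0 0 -0.4;0 0 0 0 0 0", gripper=0.7)

```text
time: 9.98
eef_pos: [0.5537, -0.0756, 0.1997]
tcp_rot: [0.874, 0.486, 0.0, -0.0]
contact_force: [-0.0, 0.3, -0.1]
opening: 0.7
finger_force: 0.0
```

Run:
```python
from h import *
d=cam("top"); g=np.mean([cv2.cvtColor(cam("top")["color"],cv2.COLOR_BGR2GRAY) for _ in range(4)],0)
cv2.imwrite("pics/c2.png",np.hstack([cv2.resize(g[155:255,145:245],None,fx=4,fy=4,interpolation=cv2.INTER_CUBIC),cv2.resize(g[135:235,290:390],None,fx=4,fy=4,interpolation=cv2.INTER_CUBIC)]))
print(g[196:216,176:196].round().astype(int))
# collar features (relative to top bias): white parts inside bore = screw tip; outside = stub
s=get_state();q=s['tcp_rot'];print(s['eef_pos'],2*np.arctan2(q[1],q[0])-np.pi/2,s['time'])
```

```text
[[ 60  65  64  66  63  64  62  62  76 102 110 111 122 134 136 134 121 122
  104  94]
 [ 63  64  63  65  64  60  59  78 120 134 130 129 130 127 130 132 131 131
  133 131]
 [ 64  63  65  63  59  68  86 118 133 128 126 126 128 126 129 127 129 130
  126 127]
 [ 64  64  61  59  62 100 123 133 130 126 124 126 126 127 132 127 128 128
  128 127]
 [ 64  63  62  62  89 126 128 133 126 126 125 126 128 130 127 127 128 128
  117 128]
 [ 62  61  60  71 125 128 122 121 119 120 125 124 127 130 126 126 126 126
  102 114]
 [ 63  60  58 100 133 120 138 183 142  99  98 114 118 123 125 126 127 126
  116  93]
 [ 61  58  74 125 125 127 221 253 234 206 229 219 169 144 107 107 126 128
  130 115]
 [ 60  58  82 134 123 156 255 254 254 255 255 255 244 233 211 156 112 123
  131 128]
 [ 60  62  98 130 124 189 255 250 248 248 246 248 252 254 255 216 100 118
  127 130]
 [ 59  64 120 128 122 198 255 249 248 245 246 247 248 250 255 193 108 120
  121 132]
 [ 61  66 117 127 120 183 255 250 245 245 247 248 247 251 255 172 112 122
  123 132]
 [ 58  65 118 129 118 150 254 254 248 248 247 247 249 254 246 146 122 126
  127 133]
 [ 60  62 108 132 120 127 202 254 254 252 250 251 254 246 176 125 128 130
  128 132]
 [ 58  61 101 132 123 123 130 201 246 252 251 248 240 179 130 126 129 131
  130 134]
 [ 60  60  87 134 128 127 121 118 151 186 200 185 159 122 128 130 130 128
  130 114]
 [ 62  57  64 121 132 129 125 120 119 116 120 123 132 129 130 130 130 127
  113  85]
 [ 62  59  59  96 136 131 124 125 124 125 128 128 132 130 128 128 130 113
   90 107]
 [ 62  62  59  88 124 132 126 124 125 129 129 128 115 120 118 112 114 107
  110 136]
 [ 63  61  58  59  86 129 128 127 128 128 128 130 110 117 116 104 109 130
  129 132]]
[ 0.55343177 -0.07355257  0.19967158] -0.5521254735453176 10.225[ WARN:0@1.803] global loadsave.cpp:1063 imwrite_ Unsupported depth image for selected encoder is fallbacked to CV_8U.
```

View pics/c2.png

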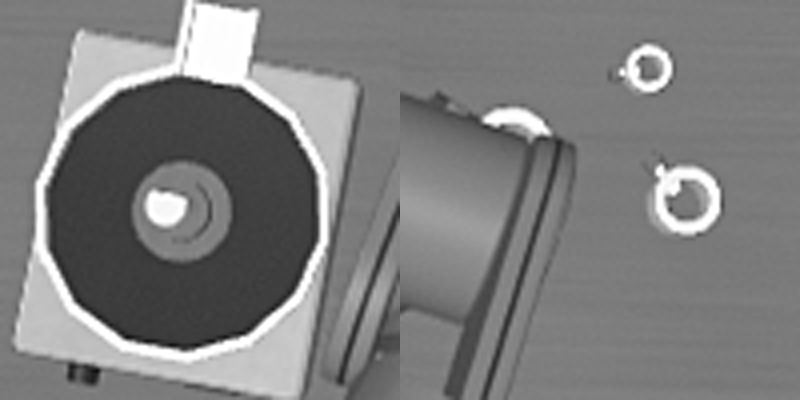

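Call:
jog_arm(deltas="0.25 -0.99 0 0 0 -0.37;0.25 -0.99 0 0 0 -0.37;0.25 -0.99 0 0 0 -0.37;0.25 -0.99 0 0 0 -0.37;0.25 -0.99 0 0 0 -0.37;0.25 -0.99 0 0 0 -0.37;0.25 -0.99 0 0 0 -0.37;0.25 -0.99 0 0 0 -0.37;0.25 -0.99 0 0 0 -0.37;0.25 -0.99 0 0 0 -0.37;0 0 -1 0 0 0;0 0 -1 0 0 0;0 0 -1 0 0 0;0 0 -1 0 0 0;0 0 -1 0 0 0;0 0 -0.5 0 0 0;0 0 0 0 0 0;0 0 0 0 0 0;0 0 0 0 0 0")

```text
time: 12.6
eef_pos: [0.6042, -0.2726, 0.091]
tcp_rot: [0.948, 0.318, 0.001, 0.001]
contact_force: [0.4, 0.2, 0.7]
opening: 0.699
finger_force: 0.0
```

Run:
```python
from h import *
d=cam("scene"); u,v=proj(d,(.604,-.272,.04)).astype(int); cv2.imwrite("pics/c3.png",cv2.resize(d["color"][v-50:v+50,u-60:u+60],None,fx=5,fy=5,interpolation=cv2.INTER_CUBIC)); print(u,v)
s=get_state();q=s['tcp_rot'];print(s['eef_pos'],2*np.arctan2(q[1],q[0])-np.pi/2,s['time'])
```

```text
203 300
[ 0.60407356 -0.27255119  0.09084535] -0.9230465758068194 12.65
```

View pics/c3.png

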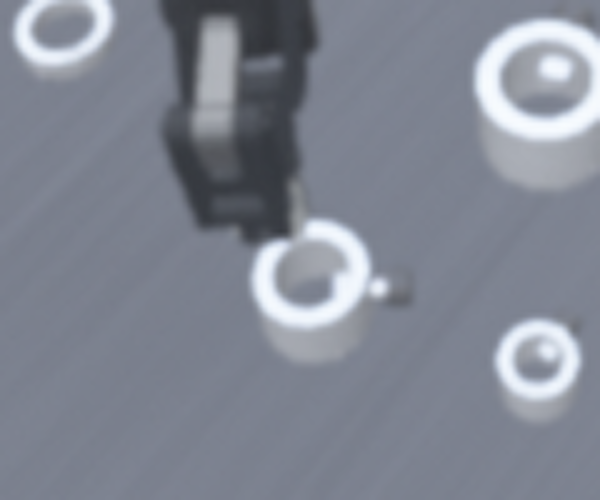

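Call:
jog_arm(deltas="0 0 -0.9 0 0 0;0 0 -0.9 0 0 0;0 0 -0.9 0 0 0;0 0 -0.5 0 0 0;0 0 -0.22 0 0 0;0 0 0 0 0 0;0 0 0 0 0 0")

```text
time: 13.52
eef_pos: [0.6041, -0.2725, 0.0222]
tcp_rot: [0.948, 0.318, 0.001, 0.001]
contact_force: [-1.0, 0.3, 0.9]
opening: 0.703
finger_force: 0.0
```

Call:
jog_arm(deltas="0 0 0 0 0 0;0 0 0 0 0 0;0 0 0 0 0 0;0 0 0 0 0 0;0 0 0 0 0 0;0 0 0 0 0 0;0 0 0 0 0 0", gripper=0.0, squeeze=50)

```text
time: 14.4
eef_pos: [0.6035, -0.2721, 0.0213]
tcp_rot: [0.948, 0.318, -0.0, -0.0]
contact_force: [0.6, -0.6, 0.7]
opening: 0.003
finger_force: 0.0
```

The fingers shut on nothing, so I'll look.

Run:
```python
from h import *
o=[]
d=cam("scene"); u,v=proj(d,(.604,-.272,.03)).astype(int); a=cv2.resize(d["color"][v-50:v+50,u-50:u+50],None,fx=4,fy=4,interpolation=cv2.INTER_CUBIC); print(u,v)
e=cam("top");b=cv2.resize(e["color"][135:235,290:390],None,fx=4,fy=4,interpolation=cv2.INTER_CUBIC)
cv2.imwrite("pics/c4.png",np.hstack([a,b]))
print(proj(d,(.6035,-.2721,.0023)),proj(d,(.604,-.272,0)))
```

```text
203 303
[205.47305093 311.61380355] [205.86649994 312.35671514]
```

View pics/c4.png

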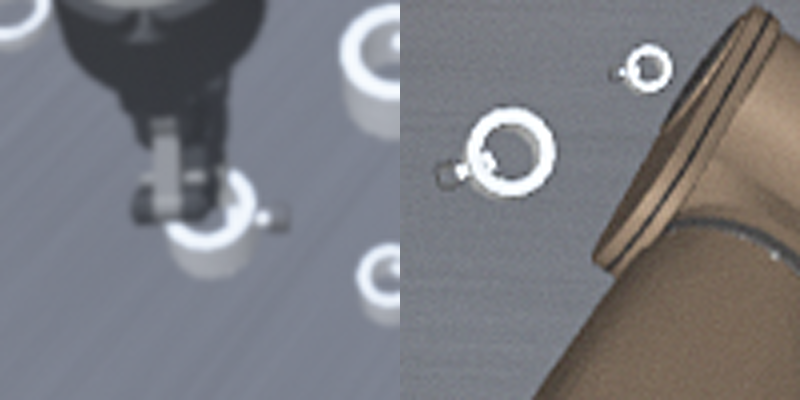

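Run:
```python
from h import *
d=cam("scene"); s=get_state(); print(s['eef_pos'],s['tcp_rot'].round(4),s['qpos'].round(3),s['contact_force'].round(2),s['wrist_torque'].round(3),s['opening'])
for z in(0,.003,.03,.05): print(z,proj(d,(.6035,-.2721,z)),"tip ray",ray(d,(194,308.5),z).round(4))
g=cv2.cvtColor(d["color"],cv2.COLOR_BGR2GRAY); g0=cv2.cvtColor(cv2.imread("pics/scene0.png"),cv2.COLOR_BGR2GRAY)
for im in(g0,g):
    m=np.zeros_like(im); m[285:328,188:219]=im[285:328,188:219]>215
    ys,xs=np.nonzero(m); print("white bbox",xs.min(),xs.max(),ys.min(),ys.max())
    print("row 317-319 right part",im[318,192:220])
print(g[296:314,180:222])
```

```text
[ 0.60351564 -0.27216174  0.02130241] [ 0.948   0.3183  0.     -0.    ] [-0.577  0.469  1.721  0.     0.951  0.346] [0.77 0.84 0.12] [-0.005 -0.035  0.014] -0.0015579196891350974
0 [205.61396751 312.25356179] tip ray [ 0.5815 -0.2782  0.    ]
0.003 [205.43002638 311.41847301] tip ray [ 0.5829 -0.2792  0.003 ]
0.03 [203.72015049 303.65567301] tip ray [ 0.5956 -0.2883  0.03  ]
0.05 [202.38690246 297.60275548] tip ray [ 0.605 -0.295  0.05 ]
white bbox 194 218 294 314
row 317-319 right part [130 129 130 131 137 151 162 167 168 169 168 168 167 165 163 162 160 160
 157 155 151 150 144 136 132 132 131 132]
white bbox 195 218 296 314
row 317-319 right part [129 129 129 130 136 150 162 167 168 167 168 167 166 165 163 161 160 159
 156 154 151 149 144 136 131 131 131 131]
[[127 128 129 130 130 129 130 133 139 146 151 153 153 153 153 153 148 132
  114 125 140 146 145 127  98  75  78 105 130 146 192 224 215 181 147 131
  129 128 129 129 129 129]
 [128 130 130 130 129 129 130 135 143 152 155 154 153 153 152 153 148 133
  119 132 149 152 148 131 100  73  70  94 122 150 207 239 239 221 177 142
  131
[... 2122 characters left out ...]
 [127 127 128 128 129 128 125 123 123 123 123 124 125 136 172 222 241 244
  240 224 193 164 149 144 142 145 155 175 206 230 242 245 241 225 183 149
  138 137 135 127 113 103]
 [128 128 129 128 128 128 128 127 127 127 128 127 127 132 157 207 238 246
  246 243 234 220 204 194 189 195 211 227 239 245 246 241 226 193 159 141
  137 133 130 125 121 116]
 [128 128 128 128 127 126 128 126 127 127 127 128 127 130 144 179 217 236
  243 246 246 242 238 235 233 235 241 245 246 245 239 224 191 163 148 141
  137 133 131 130 129 128]
 [127 128 128 127 127 127 127 127 127 128 127 128 128 129 137 156 181 208
  227 239 244 244 244 244 244 244 244 243 240 231 215 189 165 152 146 141
  136 132 131 131 131 131]]
```

Run:
```python
from h import *
d=cam("scene"); u,v=proj(d,(.535,.124,.15)).astype(int); n=np.array([.77,.64]); T=np.array([.534,.1245])
for sgn,(a,b) in((-1,(147,108)),(1,(275,103))):
    uv=(u-50+a/4,v-40+b/4); q=T+sgn*.03*n
    print(uv,[ (z,proj(d,(*q,z)).round(1).tolist()) for z in(.147,.155,.165,.175,.185,.195)])
```

```text
(np.float64(276.75), np.float64(111.0)) [(0.147, [276.6, 125.9]), (0.155, [276.7, 122.8]), (0.165, [276.8, 118.9]), (0.175, [276.9, 115.0]), (0.185, [277.1, 110.9]), (0.195, [277.2, 106.8])]
(np.float64(308.75), np.float64(109.75)) [(0.147, [303.5, 124.2]), (0.155, [303.8, 121.1]), (0.165, [304.1, 117.2]), (0.175, [304.5, 113.2]), (0.185, [304.8, 109.2]), (0.195, [305.2, 105.1])]
```

Call:
jog_arm(deltas="0 0 0 0 0 0;0 0 0 0 0 0;0 0 0 0 0 0;0 0 0 0 0 0;0 0 -0.4 0 0 0;0 0 -0.4 0 0 0;0 0 -0.3 0 0 0;0 0 0 0 0 0;0 0 0 0 0 0", gripper=0.7)

```text
time: 15.72
eef_pos: [0.6036, -0.2722, -0.0007]
tcp_rot: [0.948, 0.318, 0.0, 0.0]
contact_force: [-0.0, -0.1, 0.0]
opening: 0.7
finger_force: 0.0
```

Run:
```python
from h import *
d=cam("scene"); cv2.imwrite("pics/c5.png",cv2.resize(d["color"][220:345,120:270],None,fx=5,fy=5,interpolation=cv2.INTER_CUBIC)[:600]); s=get_state(); print(s["eef_pos"],s["contact_force"])
```

```text
[ 6.03725787e-01 -2.72309372e-01 -4.27223889e-04] [ 0.63785604 -0.56737149 -0.29570211]
```

View pics/c5.png

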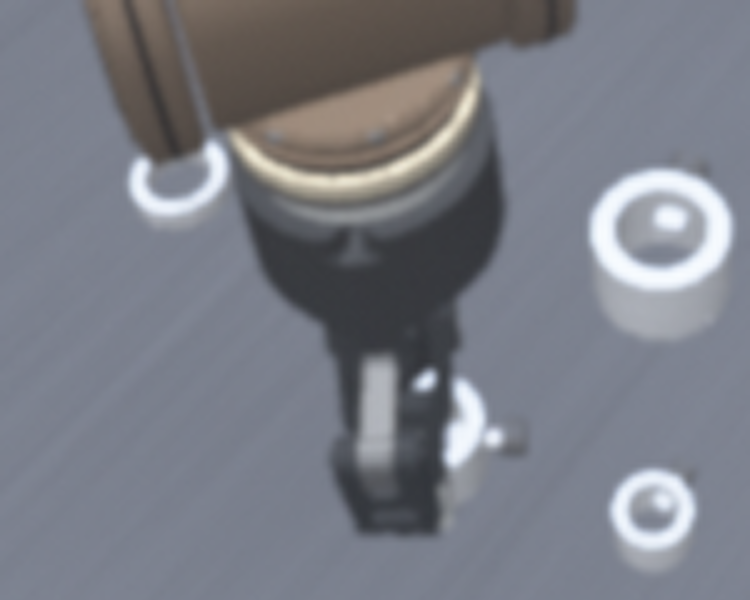

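Call:
jog_arm(deltas="0 0 -0.2 0 0 0;0 0 -0.15 0 0 0;0 0 0 0 0 0;0 0 0 0 0 0")

```text
time: 16.27
eef_pos: [0.6035, -0.2722, -0.0077]
tcp_rot: [0.948, 0.318, -0.0, -0.0]
contact_force: [0.1, -0.1, -0.2]
opening: 0.699
finger_force: 0.0
```

Call:
jog_arm(deltas="0 0 0 0 0 0;0 0 0 0 0 0;0 0 0 0 0 0;0 0 0 0 0 0;0 0 0 0 0 0", gripper=0.0, squeeze=60)

```text
time: 16.9
eef_pos: [0.604, -0.2725, -0.007]
tcp_rot: [0.948, 0.318, 0.0, 0.0]
contact_force: [-0.7, 0.1, 5.2]
opening: 0.447
finger_force: 60.6
```

Call:
jog_arm(deltas="0 0 0.5 0 0 0;0 0 1 0 0 0;0 0 1 0 0 0;0 0 1 0 0 0;0 0 1 0 0 0;0 0 1 0 0 0;0 0 1 0 0 0;0 0 1 0 0 0;0 0 0.7 0 0 0;0 0 0 0 0 0;0 0 0 0 0 0")

```text
time: 18.27
eef_pos: [0.603, -0.2719, 0.1554]
tcp_rot: [0.948, 0.318, -0.001, -0.001]
contact_force: [-0.2, -0.0, -1.7]
opening: 0.443
finger_force: 60.4
```

Run:
```python
from h import *
d=cam("scene"); s=get_state(); q=s['tcp_rot'];print(s["eef_pos"],2*np.arctan2(q[1],q[0])-np.pi/2,s["contact_force"],s["opening"])
p=s["eef_pos"]; c=np.array([p[0],p[1],p[2]+.0077+.014]); u,v=proj(d,c).astype(int); print(u,v)
u0=max(u-60,0);v0=max(v-50,0); im=d["color"][v0:v0+100,u0:u0+120]; print(u0,v0,im.shape)
cv2.imwrite("pics/c6.png",cv2.resize(im,None,fx=6,fy=6,interpolation=cv2.INTER_CUBIC))
for a in(.55,.65,.75): print(a,proj(d,c+.034*np.array([np.cos(a),np.sin(a),0])),proj(d,c+.021*np.array([np.cos(a),np.sin(a),0])))
```

```text
[ 0.60284334 -0.27175377  0.15499296] -0.9229798516007937 [ 0.02992935  0.9720517  -2.0628099 ] 0.4468677290118429
192 251
132 201 (100, 120, 3)
0.55 [215.52387486 252.33250577] [206.56746477 252.03313042]
0.65 [215.71296252 250.42335619] [206.70984496 250.85405127]
0.75 [215.66627284 248.54289185] [206.70642281 249.6885956 ]
```

View pics/c6.png

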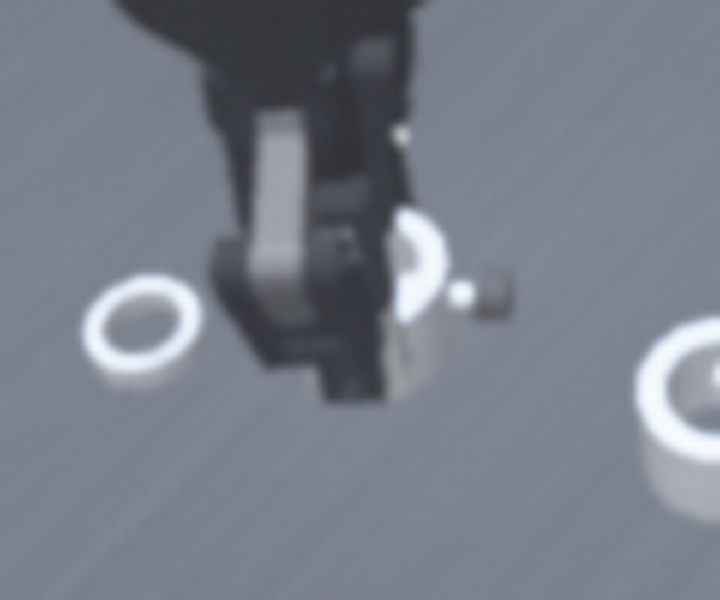

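Call:
jog_arm(deltas="-0.165 0.99 0 0 0 -0.4;-0.165 0.99 0 0 0 -0.4;-0.165 0.99 0 0 0 -0.4;-0.165 0.99 0 0 0 -0.4;-0.165 0.99 0 0 0 -0.4;-0.165 0.99 0 0 0 -0.4;-0.165 0.99 0 0 0 -0.4;-0.165 0.99 0 0 0 -0.4;-0.165 0.99 0 0 0 -0.4;-0.165 0.99 0 0 0 -0.4;-0.165 0.99 0 0 0 -0.4;-0.165 0.99 0 0 0 -0.4;-0.165 0.99 0 0 0 -0.4;-0.165 0.99 0 0 0 -0.4;-0.165 0.99 0 0 0 -0.4;-0.165 0.99 0 0 0 -0.4;-0.165 0.99 0 0 0 -0.4;-0.165 0.99 0 0 0 -0.4;-0.165 0.99 0 0 0 -0.4;-0.165 0.99 0 0 0 -0.33")

```text
time: 20.82
eef_pos: [0.5367, 0.1244, 0.1552]
tcp_rot: [0.997, -0.073, -0.001, 0.0]
contact_force: [0.7, 0.5, -2.0]
opening: 0.443
finger_force: 60.5
```

Call:
jog_arm(deltas="0 0 0 0 0 0;0 0 0 0 0 0;0 0 0 0 0 0")

```text
time: 21.2
eef_pos: [0.5375, 0.1231, 0.1561]
tcp_rot: [0.997, -0.073, -0.0, 0.0]
contact_force: [0.3, -1.2, -2.0]
opening: 0.45
finger_force: 60.5
```

Run:
```python
from h import *
d=cam("scene"); s=get_state(); q=s['tcp_rot'];print(s["eef_pos"],2*np.arctan2(q[1],q[0])-np.pi/2,s["contact_force"],s["wrist_torque"],s["opening"],s["qpos"])
p=s["eef_pos"]; c=np.array([p[0],p[1],p[2]+.0077]); u,v=proj(d,c).astype(int)
u0=max(u-60,0);v0=max(v-55,0); im=d["color"][v0:v0+100,u0:u0+120]; print(u0,v0,im.shape)
cv2.imwrite("pics/c7.png",cv2.resize(im,None,fx=6,fy=6,interpolation=cv2.INTER_CUBIC))
a=-.153; e=np.array([np.cos(a),np.sin(a),0]); ax=np.array([.5375,.1252])
print("head end pred",proj(d,c+[0,0,.014]+.034*e),"bottom centre",proj(d,c),"axis top",proj(d,[*ax,.135]),"notch",proj(d,np.r_[ax,0.066]+.08*e))
```

```text
[0.53759471 0.12315702 0.15618345] -1.71672106984503 [ 0.91905289  0.4708741  -1.68661623] [ 0.05809329 -0.01926088 -0.0171427 ] 0.450024667356746 [ 4.12881002e-02  7.30685957e-02  1.93487486e+00 -1.57892972e-04
  1.13388819e+00  1.75807600e+00]
231 64 (100, 120, 3)
head end pred [304.49308463 119.56136693] bottom centre [291.57458712 119.29267896] axis top [291.31266122 129.92986446] notch [317.25619433 169.13413033]
```

View pics/c7.png

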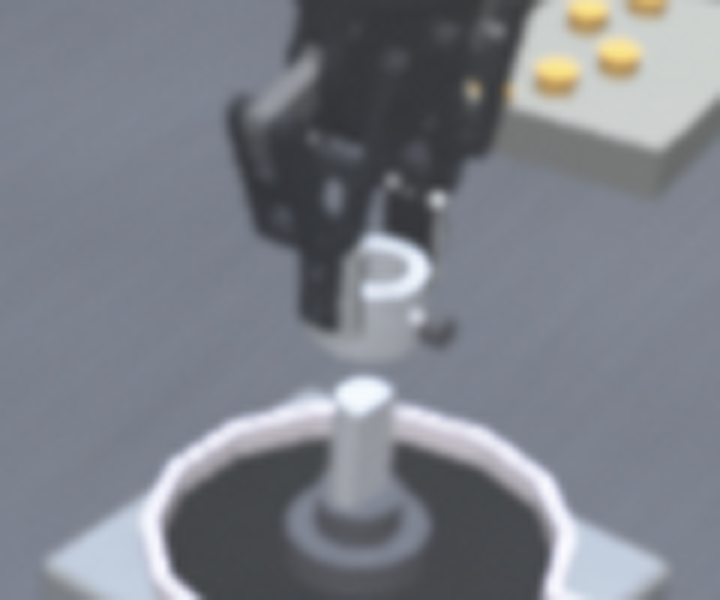

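Call:
jog_arm(deltas="-0.05 0.11 0 0 0 0;0 0 -0.5 0 0 0;0 0 -0.5 0 0 0;0 0 -0.3 0 0 0;0 0 0 0 0 0;0 0 0 0 0 0")

```text
time: 22.0
eef_pos: [0.5367, 0.126, 0.1305]
tcp_rot: [0.997, -0.073, 0.0, -0.0]
contact_force: [-0.3, 0.4, -1.8]
opening: 0.449
finger_force: 60.5
```

Call:
jog_arm(deltas="0 0 -0.2 0 0 0;0 0 -0.2 0 0 0;0 0 0 0 0 0")

```text
time: 22.38
eef_pos: [0.5361, 0.126, 0.1218]
tcp_rot: [0.997, -0.073, -0.001, 0.0]
contact_force: [-0.7, -0.3, -2.4]
opening: 0.448
finger_force: 60.5
```

Call:
jog_arm(deltas="0 -0.03 -0.2 0 0 0;0 0 -0.2 0 0 0;0 0 0 0 0 0")

```text
time: 22.75
eef_pos: [0.5361, 0.1254, 0.1137]
tcp_rot: [0.997, -0.073, -0.001, 0.0]
contact_force: [-0.3, -0.5, -1.5]
opening: 0.446
finger_force: 60.5
```

Call:
jog_arm(deltas="0 0 -0.2 0 0 0;0 0 -0.2 0 0 0;0 0 0 0 0 0")

```text
time: 23.12
eef_pos: [0.5361, 0.1254, 0.1057]
tcp_rot: [0.997, -0.073, -0.001, 0.0]
contact_force: [-0.1, -0.4, -2.0]
opening: 0.442
finger_force: 60.5
```

Call:
jog_arm(deltas="0 0 -0.3 0 0 0;0 0 -0.3 0 0 0;0 0 -0.3 0 0 0;0 0 0 0 0 0")

```text
time: 23.62
eef_pos: [0.5359, 0.1254, 0.0874]
tcp_rot: [0.997, -0.073, -0.001, 0.0]
contact_force: [0.5, -0.2, -2.9]
opening: 0.444
finger_force: 60.5
```

Call:
jog_arm(deltas="0 0 -0.15 0 0 0;0 0 -0.15 0 0 0;0 0 0 0 0 0")

```text
time: 24.0
eef_pos: [0.5368, 0.1255, 0.083]
tcp_rot: [0.997, -0.072, 0.0, -0.0]
contact_force: [-0.8, -0.7, 1.2]
opening: 0.448
finger_force: 60.8
```

Call:
jog_arm(deltas="0 0 -0.1 0 0 0;0 0 -0.1 0 0 0;0 0 0 0 0 0;0 0 0 0 0 0", squeeze=90)

```text
time: 24.5
eef_pos: [0.5371, 0.1255, 0.083]
tcp_rot: [0.997, -0.072, -0.0, 0.0]
contact_force: [-10.7, -0.2, 20.4]
opening: 0.439
finger_force: 89.4
```

Call:
jog_arm(deltas="-0.05 0 0 0 0 0;0 0 -0.03 0 0 0;0 0 0 0 0 0;0 0 0 0 0 0")

```text
time: 25.0
eef_pos: [0.5371, 0.1255, 0.083]
tcp_rot: [0.997, -0.072, 0.001, 0.0]
contact_force: [-8.8, -0.6, 19.9]
opening: 0.439
finger_force: 89.4
```

Run:
```python
from h import *
d=cam("scene"); s=get_state(); q=s['tcp_rot'];print(s["eef_pos"],2*np.arctan2(q[1],q[0])-np.pi/2,s["contact_force"],s["wrist_torque"],s["opening"],s["time"])
a=-.153; ax=np.array([.5375,.1252])
for a in(-.253,-.153,-.053):
    e=np.array([np.cos(a),np.sin(a),0]); print(a,"head mid/end",proj(d,np.r_[ax,.104]+.029*e),proj(d,np.r_[ax,.104]+.034*e))
g=cv2.cvtColor(d["color"],cv2.COLOR_BGR2GRAY); print(g[132:152,290:314])
```

```text
[0.53713301 0.12546553 0.08296745] -1.71546541879654 [-9.21298189 -0.41958673 19.71660006] [-0.26895283  1.42647763 -0.00601164] 0.4360119915047554 25.05
-0.253 head mid/end [299.73458286 146.92864817] [301.34570253 147.93177153]
-0.153 head mid/end [300.58550189 146.37754004] [302.34308112 147.28164631]
-0.053 head mid/end [301.33198178 145.77629334] [303.21669807 146.57281565]
[[156 195 192 172 159 154 155 144 115  84  83 116 147 158 149 138 133 131
  130 129 129 128 128 128]
 [142 165 160 153 152 160 188 207 187 139 107 138 192 214 198 177 165 155
  145 135 130 129 128 127]
 [143 152 151 151 152 161 195 228 230 195 144 152 202 225 225 221 215 206
  191 173 159 146 134 129]
 [143 149 150 151 152 156 179 222 237 222 168 152 183 207 219 224 226 225
  223 223 219 198 169 143]
 [134 147 151 151 151 153 171 216 238 228 181 156 175 190 198 203 207 212
  220 229 234 232 220 185]
 [132 146 151 152 153 161 188 225 240 228 181 155 170 183 188 191 192 195
  200 210 220 229 232 223]
 [143 160 166 169 174 189 218 236 237 213 158 134 143 160 173 181 184 188
  190 192 196 206 220 228]
 [171 201 2
[... 602 characters left out ...]
59 164 163 162 159 158 161 161 144 123 116 107  90  76  69  69  69
   70  69  70  70  71  74]
 [146 160 163 163 161 159 155 148 132 112 103 101  94  81  74  71  69  70
   69  70  70  70  70  70]
 [155 161 162 161 159 158 153 145 128 108  97  91  84  77  73  70  69  69
   69  69  71  70  71  70]
 [162 162 162 161 158 154 148 140 129 118 110  97  86  75  71  70  70  69
   71  70  70  70  71  71]
 [159 158 156 155 151 143 130 122 124 127 124 112  92  76  71  70  70  70
   69  71  70  70  71  71]
 [137 139 138 134 128 118 104 105 119 129 131 122 102  78  70  70  70  70
   69  71  71  72  71  71]
 [107 110 107 103  96  91  88 101 120 130 131 126 108  80  71  71  70  71
   71  71  72  72  71  72]]
```

Call:
jog_arm(deltas="-0.05 0 0 0 0 0;-0.05 0 0 0 0 0;0 0 -0.05 0 0 0;0 0 0 0 0 0;0 0 0 0 0 0")

```text
time: 25.68
eef_pos: [0.5372, 0.1255, 0.083]
tcp_rot: [0.997, -0.072, 0.004, -0.0]
contact_force: [-5.3, -1.7, 19.9]
opening: 0.439
finger_force: 89.5
```

Run:
```python
from h import *
s=get_state(); print(s["eef_pos"],s["contact_force"],s["wrist_torque"],s["opening"],s["finger_force"],s["time"])
```

```text
[0.53720499 0.1254815  0.08297196] [-5.26282356 -1.68862078 19.90284544] [-0.25172654  1.02178448  0.00173604] 0.4389818057094688 89.4671881198883 25.675
```

```bash
python3 -c "
from plant import ctrl; print(ctrl.sign_off())"
```

```text
the job is handed in; nothing more can be done
None
```

I handed the job in at about 26 s. The spindle flat was turned to the notch first, then the middle-sized collar went down onto the shoulder with its screw over the flat. It is still gripped at about 90 N and pressed down at about 20 N, with the screw pointing at the notch to within a few degrees; the first attempt to grip the collar closed on nothing because the fingers were about 27 mm higher than the pose reading implied.

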